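Fit the crank on the sweet mill

ROBOT

A 6-joint arm with a two-finger parallel gripper is mounted at the origin on a cart in front of the work surface, level with it; the furniture and walls round the work are solid. World frame = base frame: x ahead of the robot, y to its left, z up, the work surface at z = 0. Lengths are in m, angles in degrees, forces in N, time in s.
With the tool pointing down it reaches from about 0.35 to 0.875 m from the base axis. Payload 4.2 kg.
Tool frame: the origin (TCP) lies on the front face of the gripper's body, between the roots of the fingers; the fingertips stand finger_overhang ahead of it and the grasp point (between the pads) lies 51 mm ahead of it (finger_overhang is the distance from the TCP to the fingertips, in m); z points along the fingers, y is the line along which they close (so a half turn about z gives the same grasp; the last joint's range is limited). The gripper opens to 87 mm and grips with 3 to 60 N. Pads are 19 mm wide; open, the fingers measure 117 mm over their backs; the gripper's body (75 mm by 190 mm) begins 51 mm behind the grasp point.
Start: joints at [86.436, 22.042, 0.453, 0, -68.411, -14.817], TCP at [0.197, 0.593, 0.292] pointing down, gripper open.
Joint ranges: [-179.83, 179.83], [-69.29, 118.12], [-61.27, 80.66], [-181.25, 117.63], [-171.15, -9.14], [-177.46, 177.46]. Speed limits (degrees/s): [159.86, 159.86, 180, 180, 180, 180].

INTERFACE

Orientations are given as a 3x3 rotation matrix whose columns are the frame's x, y, z axes.
In Python, from station import sense, capture, camera_model, finish_job, finger_overhang gives the robot as it stands. The module is installed in compiled form; this text tells all that it offers.
- The arm moves only by the tool jog_arm, never from a script. Its argument "rows" is a list that holds one entry, the list of rows, each a list of 4 numbers: the shift along the tool's x, y, z in m, then the turn about the tool's z in rad. A call has 1 to 20 rows; each row shifts and turns the commanded pose from where the row before left it, along the tool's axes as they then stand; what a row does not reach is not made up. A row lasts 1/8 s, in which the tool goes at most 62.5 mm and 10.7 degrees, less where a joint would pass 70% of its speed; a pose out of reach is approached as far as the arm can. A call is refused whole if a number of a shift passes 0.0625 or a number of a turn 0.188, either way. A call with a gripper value outside its range is refused whole. "claw" is the opening, from 0 (shut) to 1 (fully open), set as the call begins (left out, the last holds). The fingers move at their own pace and stop on an object; the grip force is fixed at half the most. Time passes only in rows, so rows that do not move let the fingers close. It gives the time, the measured TCP pose, the force, the opening and the grip force at its end, in the units of the state.
- sense(): the state, without advancing time (a new reading comes with each control period).
- capture(name): name is "side" or "top" or "wrist"; returns the picture (480x640x3 uint8, red, green, blue); there is no depth.
- camera_model(name): a dict with "fovy" (degrees; the focal length in pixels is half the picture's height over the tangent of half this angle, whatever the lens; pixels are square), "cx", "cy" (the principal point, pixels), "k1" (the pictures are not rectified: a ray, as slopes to the right and down, at radius r is drawn at 1 + k1 r^2 times it, then the intrinsics apply), "eye" and "rotation" of the camera in the world. Camera axes: x right, y down, z forward; pixel columns grow to the right and rows downward; lengths in m; the calibration is good to about 2 mm. A picture is of the moment at which its call begins: read the wrist's pose just before it. camera_model takes no time and is no camera call; for the wrist camera it gives the pose at the moment of the call.
- finish_job(): hands the job in; it is judged then, once.
The state is a dict: "time_s": time; "joints": joint angles; "joint_velocities": joint speeds; "effort": joint torques, N m; "tcp_pos": TCP position; "ee_rot": TCP orientation; "wrist_force": force on the tool from outside, world axes, zero at the start; "moment": the same for the moment, N m; "gripper_width": opening from 0.0 (shut) to 1.0 (fully open); "gripper_force": force on a finger pad.
Only numpy, scipy, OpenCV 4.12 (cv2) and the standard library are available. Lean on these libraries where they do the work, as an engineer would, in place of code of your own. Each camera call takes 0.05 s, during which the arm holds its last target. There are 200 camera calls.

TASK

Put the loose crank back on the sweet mill: set its toothed hub upright into the mill's collar, feel for the angle at which its teeth drop between the teeth inside, and press it fully home past the spring catches, without forcing it. Leave it seated upright and let go; leave the other things on the shelf where they are.

Things in the scene. Friction and masses are not known exactly. Their poses are not given: they have to be found in the camera images.
- mill: Hand mill for sweets, fixed on the white shelf board (top 188 mm above the table) that bridges the stock: black plinth 104x104x25 mm with a catch tray on its front (-x), and on top an upright open steel collar whose axis is the mill's z axis. Origin: centre of the underside, on the board. 73 mm high in all. Inside the collar stand the teeth of the mill's shaft, which has stopped at an unknown angle.
- mill_rim (a point): Centre of the collar's mouth, 73 mm above the mill's origin. Outer radius 37 mm. Inner radius 31 mm from the mouth down to 7 mm below it, then a steep funnel to inner radius 27 mm at 17 mm below, then straight down to the floor 33 mm below.
- mill_seat (a point): Point on the collar's axis on its floor, 40 mm above the mill's origin: the crank's origin lies here when it is home. On the floor stand six evenly spaced teeth (60 degrees pitch) 9 mm high, 7.5 mm wide, between radii 18 and 25 mm. Their shaft is stiff to turn (0.45 N m); their angle is unknown and has nothing to do with the mill's yaw.
- mill_catches (a point): Point on the collar's axis level with three brass spring catches, 68 mm above the mill's origin. They stand out of the wall to radius 26 mm. The crank's bead must be pushed past them: they begin to resist when the crank's origin is about 7 mm above the seat, are past at about 3 mm, take about 5 to 12 N, and then hold the crank down.
- crank: Loose crank, about 0.2 kg, 76 mm high, standing upright on its teeth on the same shelf board. Origin: on the hub's axis, level with the tips of its teeth; z up along the hub, x along the crank arm. Arm 14 mm wide, 7 mm thick at z 39 to 46 mm, out to x = 82 mm; upright black knob 20 mm thick at x = 74 mm, its top at z 72 mm.
- crank_hub (a point): Point on the hub's axis 19 mm above the crank's origin. Below it the hub, radius 24.7 mm, z 9 to 19 mm, and six teeth, z 0 to 9 mm, of the mill's size and pitch, one on the +x axis; they pass between the mill's teeth with some 6 degrees of play either way, in any of six angles. Tooth on tooth the origin is 9 mm above the seat. Above it a bead, radius 28 mm at z 25 mm.
- crank_grip (a point): Point inside the grip block, on the hub's axis, 60 mm above the crank's origin. The block has flat sides: 32 mm along the crank's x, 24 mm along its y, z 38 to 76 mm. Grip it from above, closing along the crank's y.
- mint_tin: bystander: round mint tin, 67 mm across, 23 mm high, between the mill and the crank; origin at the centre of its underside
- dark_box: bystander: flat dark sweet box, 56x120x22 mm, at the shelf's front edge, middle; origin at the centre of its underside
- light_box: bystander: flat light blue sweet box, 50x112x20 mm, at the shelf's front edge, left; origin at the centre of its underside
- bar: bystander: wrapped chocolate bar, 38x115x17 mm, at the shelf's front edge, right; origin at the centre of its underside

How it is judged (in metres and radians):
On the way:
1. the crank is lifted off the shelf board, upright (height (world z) of crank above 0.218 m and angle between crank's own z axis and vertical below 0.3 rad), for 0.2 s.
At the end, for the whole second after the job is handed in: The crank sits upright (within 0.08 rad) and still in the mill's collar, its origin within 4 mm of the collar's axis and within 2.5 mm of the height of the seat (teeth meshed, bead past the catches) (horizontal distance between crank and mill_seat below 0.004 m and z of crank in the frame of mill_seat between -0.0025 and 0.0025 m and angle between crank's own z axis and vertical below 0.08 rad and linear speed of crank below 0.02 m/s); the robot touches nothing.
It fails at once if the crank is forced against the mill with more than 120 N (contact force between crank and mill above 120 N).
It fails at once if a bystander is pushed more than 30 mm away (distance of any of mint_tin, dark_box, light_box, bar from where it was at the start of the episode above 0.03 m).
It also fails if it takes over 58 s, if anything falls off the work surface, if the arm or the gripper's body presses on something with over 40 N, if the wrist force passes 120 N, or if a joint passes its speed limit or range.

## Working session

There is one attempt and no reset: what is moved stays moved. The work goes in short steps, Python scripts to look and compute and a tool call to move; the robot and the scene stay as the last step left them, time stands still between calls to the robot, and variables do not carry over. Pictures are saved under pics/ and viewed, at most 10 in all, crops included, and the job is handed in when it is done.

Besides the shell and the picture viewer there is one more tool, called after "Request:" as a command line: name --argument value ..., lists and objects as JSON in quotes. jog_arm: Moves the arm, as the interface text tells. Its arguments: {"type":"object","properties":{"rows":{"type":"array"},"claw":{"type":"number"}},"required":["rows"]}

```bash
mkdir -p pics
cat > h.py <<'E'
import numpy as np, cv2
from station import *
np.set_printoptions(precision=4,suppress=True)
def ray(name,u,v,m=None):
    m=m or camera_model(name); f=240/np.tan(np.radians(m["fovy"])/2)
    d=np.array([(u-m["cx"])/f,(v-m["cy"])/f]); s=d.copy()
    for _ in range(20): s=d/(1+m["k1"]*(s@s))
    return np.array(m["eye"]),np.array(m["rotation"])@np.array([s[0],s[1],1])
def onz(name,u,v,z,m=None):
    e,d=ray(name,u,v,m); return e+d*(z-e[2])/d[2]
def proj(name,p,m=None):
    m=m or camera_model(name); f=240/np.tan(np.radians(m["fovy"])/2)
    q=np.array(m["rotation"]).T@(np.array(p)-np.array(m["eye"])); s=q[:2]/q[2]; s=s*(1+m["k1"]*(s@s))
    return s*f+[m["cx"],m["cy"]]
def save(name,fn): 
    im=capture(name); cv2.imwrite("pics/"+fn,im[:,:,::-1]); return im
E
python3 - <<'E'
from h import *
s=sense(); print(s["time_s"],s["tcp_pos"],s["ee_rot"],s["wrist_force"],finger_overhang)
ims=[save(n,n+"0.png") for n in("top","side","wrist")]
for n in("top","side","wrist"): print(n,camera_model(n))
E
```

```text
0.0 [0.1969 0.5927 0.2912] [[ 0.9489 -0.3154 -0.0006]
 [-0.3154 -0.9489 -0.0021]
 [ 0.0001  0.0022 -1.    ]] [-0.231   0.4594 -0.4072] 0.0697
top {'fovy': 42.50224672528585, 'cx': 317.2707567188705, 'cy': 247.78155384741638, 'k1': 0.05567093233656346, 'eye': array([0.2979, 0.0039, 1.1793]), 'rotation': array([[-0.0207, -0.9875,  0.1561],
       [-0.9998,  0.0216,  0.0042],
       [-0.0075, -0.1559, -0.9877]])}
side {'fovy': 50.4782110381284, 'cx': 322.0102575738277, 'cy': 242.64414598189566, 'k1': -0.013432948060296598, 'eye': array([ 0.5255, -0.7543,  0.6035]), 'rotation': array([[ 0.9982,  0.0164, -0.0582],
       [ 0.0601, -0.3757,  0.9248],
       [-0.0067, -0.9266, -0.376 ]])}
wrist {'fovy': 65.3114641915471, 'cx': 318.360535213213, 'cy': 234.89214083753924, 'k1': -0.07266271300135177, 'eye': array([0.2735, 0.5676, 0.3839]), 'rotation': array([[-0.3163, -0.9065, -0.2796],
       [-0.9487,  0.303 ,  0.0909],
       [ 0.0023,  0.294 , -0.9558]])}
```

View pics/top0.png

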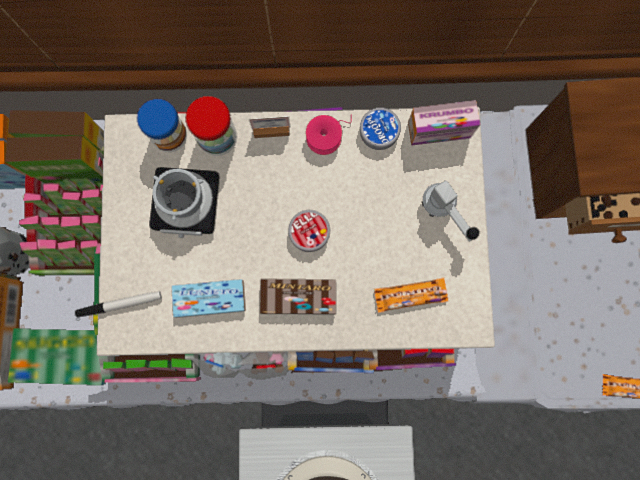

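View pics/side0.png

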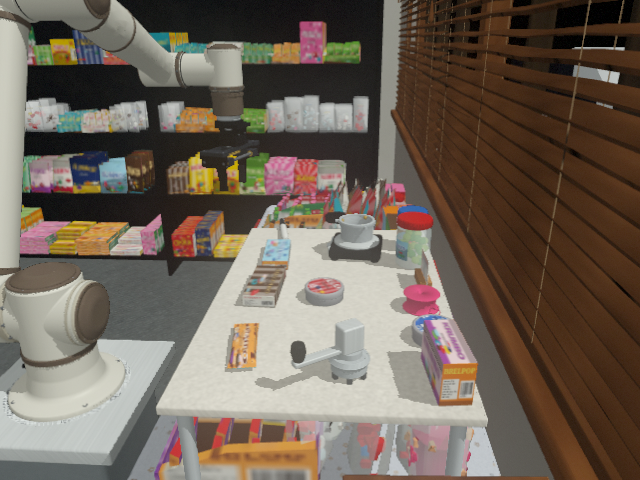

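The top view shows the mill's collar around (183,196), the crank's grip block around (443,190) and its knob at (473,233). The tin is at (309,231). The side view shows the block's top at (349,323) and the knob at (298,352). I'll enlarge the mill and crank.

Run:
```python
import cv2,numpy as np
a=cv2.imread("pics/top0.png"); s=cv2.imread("pics/side0.png")
r=lambda im,x,y,w,h:cv2.resize(im[y:y+h,x:x+w],(400,300),interpolation=cv2.INTER_CUBIC)
cv2.imwrite("pics/z.png",np.vstack([np.hstack([r(a,140,160,100,75),r(a,400,170,100,75)]),np.hstack([r(s,310,200,100,75),r(s,280,310,100,75)])]))
```

```text
(no output)
```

View pics/z.png

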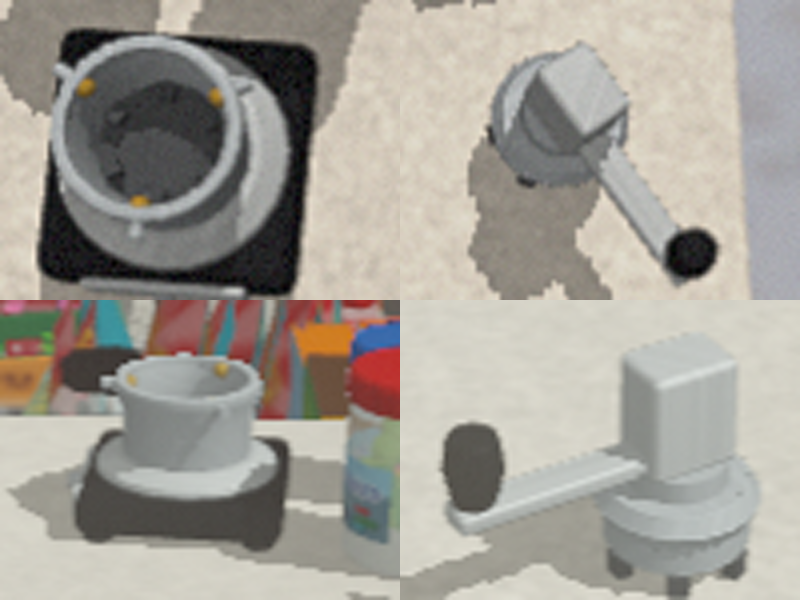

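The crops show the collar's mouth centred at top pixel (177,192), the block's top at (446,193) and the knob at (472.5,233). In the side view the block's top is centred at (350,325.5).

Run:
```python
from h import *
m=onz("top",177,192.2,.261);b=onz("top",446,193,.264);k=onz("top",472.5,233,.260)
print(m,b,k,np.hypot(*(k-b)[:2]),np.degrees(np.arctan2(*(k-b)[1::-1])))
print(onz("side",350,325.5,.264), "side rim", onz("side",310+190/4,200+80/4,.261))
print("tin",onz("top",309,231,.211))
```

```text
[0.5335 0.22   0.261 ] [ 0.5223 -0.1891  0.264 ] [ 0.4606 -0.2264  0.26  ] 0.07212122301794985 -148.89875568824164
[ 0.5251 -0.196   0.264 ] side rim [0.5364 0.2118 0.261 ]
tin [0.4783 0.0206 0.211 ]
```

Request:
jog_arm --rows '[[[0,0,-0.06,0],[0,0,-0.06,0],[0.0398,0.0459,0,0],[0.0398,0.0459,0,0],[0.0398,0.0459,0,0],[0.0398,0.0459,0,0],[0.0398,0.0459,0,0],[0.0398,0.0459,0,0],[0.0398,0.0459,0,0],[0.0398,0.0459,0,0],[0.0398,0.0459,0,0],[0.0398,0.0459,0,0],[0.0398,0.0459,0,0],[0.0398,0.0459,0,0],[0.0398,0.0459,0,0],[0.0398,0.0459,0,0],[0,0,0,0],[0,0,0,0]]]' --claw 1

```text
time_s: 2.4
tcp_pos: [0.5229, -0.1925, 0.4116]
ee_rot: [[0.949, -0.316, -0.001], [-0.316, -0.949, 0.0], [-0.001, -0.0, -1.0]]
wrist_force: [-0.1, 0.0, -0.9]
gripper_width: 1.006
gripper_force: 0.0
```

Request:
jog_arm --rows '[[[0,0,0,0.18],[0,0,0,0.18],[0,0,0,0.18],[0,0,0,0.18],[0,0,0,0.18],[0,0,0,0.18],[0,0,0,0.18],[0,0,0,0.18],[0,0,0,0.18],[0,0,0,0.18],[0,0,0,0.18],[0,0,0,0.18],[0,0,0,0.12],[0,0,0,0],[0,0,0,0]]]'

```text
time_s: 4.28
tcp_pos: [0.523, -0.1915, 0.4127]
ee_rot: [[-0.856, -0.518, 0.001], [-0.518, 0.856, 0.0], [-0.001, -0.0, -1.0]]
wrist_force: [-0.4, -0.1, 0.4]
gripper_width: 0.998
gripper_force: 0.0
```

Run:
```python
from h import *
s=sense(); print(s["time_s"],s["tcp_pos"],s["ee_rot"],s["joints"],s["wrist_force"])
print(camera_model("wrist"))
save("wrist","w1.png")
```

```text
4.275 [ 0.523  -0.1915  0.4127] [[-0.8556 -0.5176  0.0008]
 [-0.5176  0.8556  0.    ]
 [-0.0007 -0.0004 -1.    ]] [ -3.4388  11.8957   3.1834  -0.0046 -81.2439 -55.3894] [-0.4491 -0.0919  0.3806]
{'fovy': 65.3114641915471, 'cx': 318.360535213213, 'cy': 234.89214083753924, 'k1': -0.07266271300135177, 'eye': array([ 0.4535, -0.2332,  0.5051]), 'rotation': array([[-0.5168,  0.8184,  0.2511],
       [ 0.8561,  0.4942,  0.1513],
       [-0.0003,  0.2932, -0.9561]])}
```

View pics/w1.png

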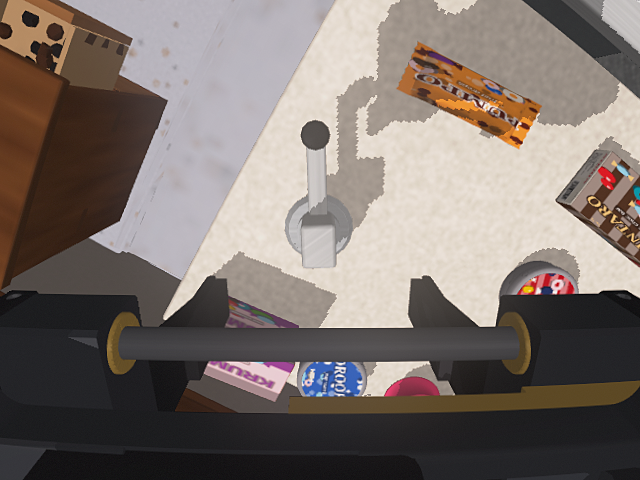

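The wrist view shows the block's top face from y 225 to 268, centred at (319,247). The knob's top is at (315.5,133), and the fingers straddle the block.

Run:
```python
from h import *
b=onz("wrist",319,246.5,.264);k=onz("wrist",315.5,133,.260)
s=sense();R=s["ee_rot"]
print(b,k,np.hypot(*(k-b)[:2]),np.degrees(np.arctan2(*(k-b)[1::-1])),R.T@(b-s["tcp_pos"]),np.degrees(np.arctan2(R[1,0],R[0,0])))
```

```text
[ 0.5236 -0.1906  0.264 ] [ 0.4609 -0.2311  0.26  ] 0.07470948572155134 -147.19396757347212 [-0.001   0.0007  0.1486] -148.86916952514005
```

Request:
jog_arm --rows '[[[-0.001,0.0007,0.02,-0.03],[0,0,0.03,0],[0,0,0.025,0],[0,0,0.02,0],[0,0,0.01,0],[0,0,0.007,0],[0,0,0,0],[0,0,0,0]]]'

```text
time_s: 5.32
tcp_pos: [0.524, -0.1914, 0.3011]
ee_rot: [[-0.841, -0.541, 0.002], [-0.541, 0.841, -0.0], [-0.001, -0.001, -1.0]]
wrist_force: [0.2, -0.2, 0.4]
gripper_width: 1.002
gripper_force: 0.0
```

Request:
jog_arm --rows '[[[0,0,0,0],[0,0,0,0],[0,0,0,0],[0,0,0,0],[0,0,0,0],[0,0,0,0],[0,0,0,0],[0,0,0,0]]]' --claw 0

```text
time_s: 6.32
tcp_pos: [0.5237, -0.1913, 0.3002]
ee_rot: [[-0.841, -0.54, -0.0], [-0.54, 0.841, 0.0], [0.0, 0.0, -1.0]]
wrist_force: [-0.2, -0.3, -0.2]
gripper_width: 0.269
gripper_force: 30.0
```

Request:
jog_arm --rows '[[[0,0,-0.02,0],[0,0,-0.03,0],[0,0,-0.04,0],[0,0,-0.03,0],[0,0,0,0],[-0.0327,0.034,0,0],[-0.0327,0.034,0,0],[-0.0327,0.034,0,0],[-0.0327,0.034,0,0],[-0.0327,0.034,0,0],[-0.0327,0.034,0,0],[-0.0327,0.034,0,0],[0,0,0,0],[0,0,0,0]]]'

```text
time_s: 8.07
tcp_pos: [0.5873, 0.1326, 0.4181]
ee_rot: [[-0.841, -0.541, -0.004], [-0.541, 0.841, -0.001], [0.004, 0.001, -1.0]]
wrist_force: [-0.8, 0.6, -2.4]
gripper_width: 0.275
gripper_force: 30.0
```

Run:
```python
from h import *
s=sense(); print(s["time_s"],s["tcp_pos"],s["ee_rot"],s["wrist_force"],s["gripper_width"],s["joints"])
print(camera_model("wrist")["eye"],proj("wrist",[.534,.217,.261]))
save("wrist","w2.png")
```

```text
8.075 [0.5873 0.1326 0.4181] [[-0.8413 -0.5406 -0.0038]
 [-0.5406  0.8413 -0.0015]
 [ 0.004   0.0008 -1.    ]] [-0.7577  0.6159 -2.3989] 0.27541884247775705 [ 28.1011  16.6895  10.3242  -0.027  -83.8645 -85.3749]
[0.5193 0.0892 0.5109] [458.6126 242.9246]
```

View pics/w2.png

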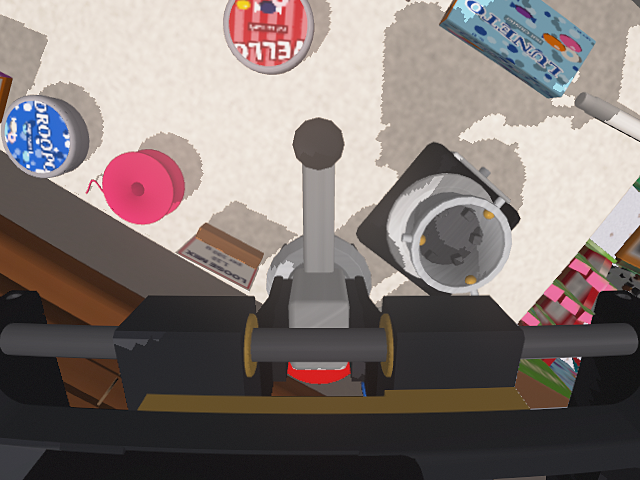

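The wrist view shows the collar's mouth around (461,244), the teeth inside it, and the crank held straight. I'll enlarge it.

Run:
```python
import cv2
a=cv2.imread("pics/w2.png")[185:305,400:520]
a=cv2.convertScaleAbs(a,alpha=1.5)
cv2.imwrite("pics/z2.png",cv2.resize(a,(600,600),interpolation=cv2.INTER_CUBIC))
```

```text
(no output)
```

View pics/z2.png

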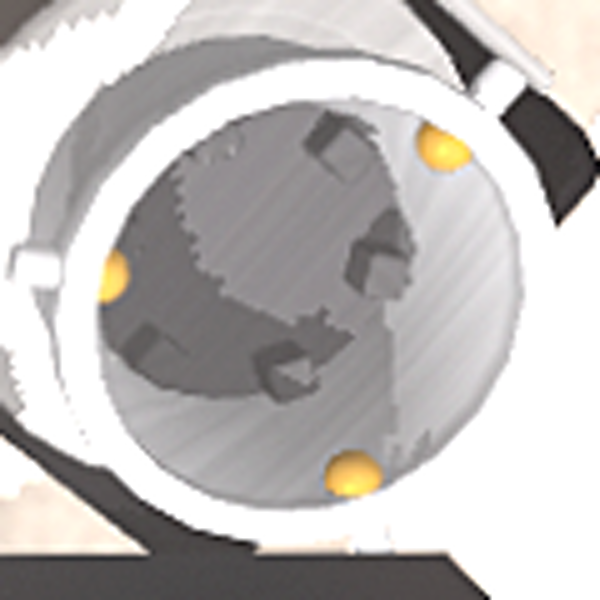

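Run:
```python
from h import *
c=onz("wrist",462,245.5,.261); print(c)
s=sense();R=s["ee_rot"];print(np.degrees(np.arctan2(R[1,0],R[0,0])), R.T@(c-s["tcp_pos"]))
for z in(.237,.228):
  for p in[(350,150),(385,265),(295,375),(160,347)]:
    q=onz("wrist",400+p[0]/5,185+p[1]/5,z)-c; a=np.degrees(np.arctan2(q[1],q[0])); print(z,np.hypot(*q[:2])*1e3,a,a%60)
```

```text
[0.5345 0.2202 0.261 ]
-147.3279964577292 [-0.0036  0.1027  0.1579]
0.237 21.211674950584808 173.66816543891738 53.668165438917384
0.237 21.176014727487505 117.474203069195 57.474203069195
0.237 21.952021583316228 56.23369401800142 56.23369401800142
0.237 20.325470671555635 -8.35673190658359 51.64326809341641
0.228 22.310960520787024 162.4433478284125 42.4433478284125
0.228 25.582465909834358 112.01131361214813 52.01131361214813
0.228 26.610762620426506 60.50207600397519 0.5020760039751906
0.228 21.308275718636473 3.398430139127053 3.398430139127053
```

Request:
jog_arm --rows '[[[-0.001,0.0257,0,0],[-0.001,0.0257,0,0],[-0.001,0.0257,0,0],[-0.0006,0.0256,0,0],[0,0,0,0.134],[0,0,0,0],[0,0,0,0]]]'

```text
time_s: 9.0
tcp_pos: [0.5353, 0.2201, 0.4202]
ee_rot: [[-0.906, -0.423, -0.0], [-0.423, 0.906, -0.0], [0.0, 0.0, -1.0]]
wrist_force: [0.1, 0.5, -1.8]
gripper_width: 0.272
gripper_force: 30.0
```

Run:
```python
from h import *
s=sense(); R=s["ee_rot"]; print(s["time_s"],s["tcp_pos"],np.degrees(np.arctan2(R[1,0],R[0,0])),R[:,2],s["wrist_force"], R.T@([.5345,.2202,.261]-s["tcp_pos"]))
```

```text
9.0 [0.5353 0.2201 0.4202] -154.94617381737086 [-0.0001 -0.     -1.    ] [ 0.0775  0.5158 -1.8455] [0.0007 0.0005 0.1592]
```

Down to just above tooth contact (TCP about 0.355).

Request:
jog_arm --rows '[[[0,0,0.02,0],[0,0,0.015,0],[0,0,0.01,0],[0,0,0.008,0],[0,0,0.005,0],[0,0,0.003,0],[0,0,0.003,0],[0,0,0,0],[0,0,0,0]]]'

```text
time_s: 10.12
tcp_pos: [0.5353, 0.221, 0.3565]
ee_rot: [[-0.906, -0.423, 0.0], [-0.423, 0.906, 0.0], [-0.0, -0.0, -1.0]]
wrist_force: [-0.4, -0.3, -2.2]
gripper_width: 0.27
gripper_force: 30.0
```

Request:
jog_arm --rows '[[[0,0,0.002,0],[0,0,0.002,0],[0,0,0.0015,0],[0,0,0.0015,0],[0,0,0.001,0],[0,0,0,0],[0,0,0,0]]]'

```text
time_s: 11.0
tcp_pos: [0.5353, 0.2208, 0.3484]
ee_rot: [[-0.906, -0.423, 0.0], [-0.423, 0.906, -0.0], [0.0, -0.0, -1.0]]
wrist_force: [-0.2, -1.3, -1.4]
gripper_width: 0.271
gripper_force: 30.0
```

Request:
jog_arm --rows '[[[0,0,0.001,0],[0,0,0.001,0],[0,0,0.0005,0],[0,0,0,0],[0,0,0,0]]]'

```text
time_s: 11.62
tcp_pos: [0.5352, 0.221, 0.3466]
ee_rot: [[-0.906, -0.423, 0.001], [-0.423, 0.906, 0.0], [-0.001, -0.0, -1.0]]
wrist_force: [-3.3, -1.8, 4.9]
gripper_width: 0.272
gripper_force: 30.0
```

Request:
jog_arm --rows '[[[0,0,0.001,0],[0,0,0,0],[0,0,0,0]]]'

```text
time_s: 12.0
tcp_pos: [0.5352, 0.2211, 0.3447]
ee_rot: [[-0.906, -0.423, -0.0], [-0.423, 0.906, 0.0], [0.0, 0.0, -1.0]]
wrist_force: [-2.3, -1.1, 3.3]
gripper_width: 0.278
gripper_force: 30.0
```

Run:
```python
from h import *
s=sense(); print(s["tcp_pos"],s["moment"],s["wrist_force"])
```

```text
[0.5352 0.2211 0.3447] [-0.2952  0.4932 -0.0244] [-2.3047 -1.1408  3.2618]
```

Request:
jog_arm --rows '[[[0,0,0.001,0],[0,0,0.001,0],[0,0,0,0],[0,0,0,0]]]'

```text
time_s: 12.5
tcp_pos: [0.5349, 0.221, 0.341]
ee_rot: [[-0.906, -0.423, -0.003], [-0.423, 0.906, -0.001], [0.003, 0.0, -1.0]]
wrist_force: [-0.5, -1.2, -5.9]
gripper_width: 0.269
gripper_force: 30.0
```

Request:
jog_arm --rows '[[[0,0,0.001,0],[0,0,0.001,0],[0,0,0,0],[0,0,0,0]]]'

```text
time_s: 13.0
tcp_pos: [0.535, 0.221, 0.3406]
ee_rot: [[-0.906, -0.423, -0.001], [-0.423, 0.906, -0.0], [0.001, 0.0, -1.0]]
wrist_force: [-2.5, -0.7, -3.9]
gripper_width: 0.274
gripper_force: 30.0
```

Request:
jog_arm --rows '[[[0,0,0.001,0],[0,0,0.001,0],[0,0,0,0],[0,0,0,0]]]'

```text
time_s: 13.5
tcp_pos: [0.5351, 0.2209, 0.3402]
ee_rot: [[-0.906, -0.423, 0.001], [-0.423, 0.906, 0.0], [-0.001, -0.0, -1.0]]
wrist_force: [-5.7, -0.6, 2.5]
gripper_width: 0.274
gripper_force: 30.0
```

Request:
jog_arm --rows '[[[0,0,0.001,0],[0,0,0,0],[0,0,0,0]]]'

```text
time_s: 13.88
tcp_pos: [0.5351, 0.2209, 0.3402]
ee_rot: [[-0.906, -0.424, 0.002], [-0.424, 0.906, 0.001], [-0.002, -0.0, -1.0]]
wrist_force: [-5.7, -0.4, 5.9]
gripper_width: 0.269
gripper_force: 30.0
```

Request:
jog_arm --rows '[[[0,0,0,0],[0,0,0,0],[0,0,0,0],[0,0,0,0],[0,0,0,0],[0,0,0,0],[0,0,-0.01,0],[0,0,-0.02,0],[0,0,-0.04,0],[0,0,-0.04,0],[-0.02,-0.05,0,0],[-0.02,-0.05,0,0],[0,0,0,0]]]' --claw 1

```text
time_s: 15.5
tcp_pos: [0.6157, 0.145, 0.4471]
ee_rot: [[-0.908, -0.419, -0.001], [-0.419, 0.908, -0.001], [0.001, -0.0, -1.0]]
wrist_force: [0.4, 1.0, -0.1]
gripper_width: 1.005
gripper_force: 0.0
```

Run:
```python
from h import *
a=save("side","s3.png")[195:270,310:410]; b=save("wrist","w3.png")
r=lambda im,w:cv2.resize(im,(w,300),interpolation=cv2.INTER_CUBIC)
cv2.imwrite("pics/z3.png",np.hstack([r(a,400),r(b,400)])[:,:,::-1])
print(proj("wrist",[.5345,.2202,.304]),camera_model("wrist")["eye"])
```

```text
[473.4178 186.5144] [0.5405 0.113  0.5403]
```

View pics/z3.png

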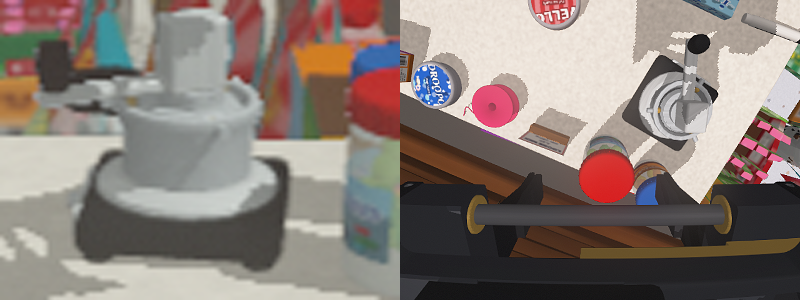

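The pictures show the crank upright in the collar, with its arm just above the rim and the gripper clear of it.

```bash
python3 -c "
from station import *
print(finish_job())"
```

```text
the job is handed in; nothing more can be done
None
```

The crank appears fully seated: upright in the mill's collar, teeth meshed, pressed past the catches to the floor with forces under 10 N. I let go with the gripper clear and handed the job in at about 16 s. The hand-in gave no verdict back.

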